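# Unfold the crank of the loaded clamp and wind its jaw up

### The arm

A 7-joint arm with a two-finger parallel gripper is mounted at the origin on the work surface. World frame = base frame: x ahead of the robot, y to its left, z up, the work surface at z = 0. Lengths are in m, angles in degrees, forces in N, time in s.
With the tool pointing down it reaches from about 0.425 to 0.825 m from the base axis. Payload 3.6 kg.
Tool frame: the origin (TCP) lies between the finger pads; the fingertips stand 11 mm ahead of it and the grasp point (between the pads) lies 8 mm behind it (env.nose_length is the distance from the TCP to the fingertips, in m); z points along the fingers, y is the direction in which the jaws open and shut (so a half turn about z gives the same grasp; the last joint's range is limited). The gripper opens to 85 mm and grips with 20 to 120 N. Pads are 22 mm wide; open, the fingers measure 114 mm over their backs; the gripper's body (76 mm by 85 mm) begins 54 mm behind the grasp point. The pads swing forward as they close: fully open they stand 13 mm farther back than shut.
Start: joints at [-67.81, 35.231, -0.722, 81.555, 0.464, 63.22, -2.315], TCP at [0.261, 0.595, 0.219] pointing down, gripper open.
Joint ranges: [-178.69, 178.69], [-17.37, 117.87], [-77.05, 75.6], [15.02, 138.74], [-78.02, 258.01], [0.78, 113.62], [-162.83, 162.83]. Speed limits (degrees/s): [159.86, 159.86, 180, 180, 180, 180, 180].

### API

Orientations are given as a 3x3 rotation matrix whose columns are the frame's x, y, z axes.
In Python, from cell import telemetry, get_image, env gives the robot as it stands. The module is installed in compiled form; this text tells all that it offers.
- The arm moves only by the shell command python3 -m jog 'ROWS' [FORCE]. ROWS is JSON, a list of rows, each an object with "xyz": the shift along the world's x, y, z in units of 50 mm (1.0 is 50 mm), a list of three; "spin": the turn about the world's z in units of 8 degrees (1.0 is 8 degrees); "jaw": the opening, from 0 (shut) to 1 (fully open). In form: [{"xyz": [dx, dy, dz], "spin": spin, "jaw": jaw}, ...]. A call has 1 to 10 rows; each row is the pose to reach, as a shift and turn from the pose commanded when the call began; what a row does not reach only later rows make up. A row lasts 1/10 s, in which the tool goes at most 50 mm and 8.59 degrees, less where a joint would pass 70% of its speed; a pose out of reach is approached as far as the arm can. A call with a gripper value outside its range is refused whole. The fingers move at their own pace and stop on an object; FORCE is the grip in N (left out, the last holds). Time passes only in rows, so rows that repeat a pose let the fingers close. It gives the time, the measured TCP pose, the force and the opening at its end, in the units of the state.
- telemetry.observe(): the state, without advancing time (a new reading comes with each control period).
- get_image(name): name is "scene" or "side" or "wrist"; returns a dict with "image" (420x560x3 uint8, red, green, blue), "z_map" (420x560 float32, m along the optical axis (not along the pixel's ray), 0 where there is no reading), "vfov" (degrees; the focal length in pixels is half the picture's height over the tangent of half this angle, whatever the lens; pixels are square), "cx", "cy" (the principal point, pixels), "R" (3x3) and "t" (3): a world point X has camera coordinates R X + t; the wrist camera has in their place "mount" (4x4, takes a point from camera to tool coordinates, whose origin is the TCP and whose axes are the flange's). Camera axes: x right, y down, z forward; pixel columns grow to the right and rows downward; lengths in m; the calibration is good to about 2 mm. A picture is of the moment at which its call begins: read the wrist's pose just before it.
- env.sign_off(): hands the job in, once; it reports no verdict.
The state is a dict: "time_s": time; "joint_pos": joint angles; "qd": joint speeds; "effort": joint torques, N m; "tool_pos": TCP position; "tool_rot": TCP orientation; "force": force on the tool from outside, world axes, zero at the start; "torque": the same for the moment, N m; "opening": finger opening in m.
Only numpy, scipy, OpenCV 4.12 (cv2) and the standard library are available. Lean on these libraries where they do the work, as an engineer would, in place of code of your own. Each camera call takes 0.05 s, during which the arm holds its last target.

### The job

Two bench clamps with folding cranks stand on the table; one has a connecting-rod forging lying in it, the other is empty. On the loaded clamp, first swing the folded crank grip fully upright, then use it to wind the crank clockwise (seen from above) until the crank arm points along the clamp towards the forging, and let go with the grip still upright. Leave the empty clamp's crank as it is and the forging in its place.

Things in the scene. Friction and masses are not known exactly. Their poses are not given: they have to be found in the camera images.
- clamp: The loaded clamp, fixed, 360 x 100 mm. Origin at table height (z 0) on the crank's vertical axis; x runs level along the clamp to its jaw and the forging, z up. Grey gear housing 110 x 92 mm about the origin, 75 mm high (30 mm radius collar to 87 mm). Crank above it. Jaw: steel block 57 mm high, 82 to 125 mm from the axis, slides along x as the crank turns. End block 62 mm high at x 272 mm
- crank (a joint): Loaded clamp's crank: 0 when the arm points along the clamp's +y, growing clockwise from above, 1.57 when it points along +x; stop at 1.65. Starts at 0 to 0.45; stays where left, turns with 0.25 N m. Flat arm 16 mm wide, 8 thick, centre 110 mm above the table; its end fork (26 mm wide, top at 136 mm) holds the grip's hinge pin 115 mm from the axis, 126 mm above the table
- grip (a joint): Loaded clamp's folding grip: 0 lying level on top of the arm, free end pointing at the crank axis and 30 mm from it; 1.57 upright over the pin, top at 211 mm; stop at 1.6. Swings in the arm's vertical plane; starts at 0 to 0.3; stays where left, 0.1 N m. Round, 22 mm thick, reaching 85 mm from the pin; its black sleeve (15 to 85 mm from the pin) spins freely about its length
- rod: connecting-rod forging lying flat in the loaded clamp, 115 mm long, 24 mm thick, big end ring 56 mm across; origin on its underside near its middle, x axis along it towards the big end. It stays where it is
- spare_end (a point): free end of the folded grip of the empty clamp, which is the same make as the loaded one. Leave that crank and its grip alone
There are look-alikes about, which are no part of the job. What is shaped like the rod but green or pink is not meant.

How it is judged (in metres and radians):
On the way, in this order (a step that is already met when the one before it is completed fails the run):
1. the loaded clamp's grip is swung upright (within 15 degrees) before the crank is wound (value of joint grip above 1.31 rad and value of joint crank below 0.8 rad), for 0.1 s.
2. the crank is wound clockwise, grip upright, until the arm points along the clamp at the forging (within 13 degrees, or on to the stop) (value of joint crank above 1.34 rad and value of joint grip above 1.31 rad), for 0.1 s.
At the end, for the whole second after the job is handed in: The loaded clamp's grip stands upright (within 15 degrees), its arm points along the clamp at the forging (within 13 degrees, or on to its stop), the crank at rest, the forging still flat in the clamp (within about 30 mm), the empty clamp's grip end within 20 mm of its start (all of step 2 and velocity of joint crank between -0.05 and 0.05 rad/s and horizontal distance between rod and clamp between 0.17 and 0.23 m and height (world z) of rod below 0.025 m and distance of spare_end from where it was at the start of the episode below 0.02 m); the robot touches nothing.
It fails at once if the crank is wound with its grip still folded (value of joint crank above 0.9 rad and value of joint grip below 1.1 rad).
It fails at once if the empty clamp's crank or grip is moved by more than 20 mm (distance of spare_end from where it was at the start of the episode above 0.02 m).
It also fails if it takes over 40 s, if anything falls off the work surface, if the arm or the gripper's body presses on something with over 40 N, if the wrist force passes 120 N, or if a joint passes its speed limit or range.

## Working session

There is one attempt and no reset: what is moved stays moved. The work goes in short steps, Python scripts to look and compute and a shell command to move; the robot and the scene stay as the last step left them, time stands still between calls to the robot, and variables do not carry over. Pictures are saved under pics/ and viewed, and the job is handed in when it is done.

```bash
mkdir -p pics
cat > h.py <<'E'
import numpy as np, cv2
from cell import telemetry, get_image, env
def snap(n,f):
    s=telemetry.observe(); d=get_image(n); cv2.imwrite(f'pics/{f}.png',d['image'][:,:,::-1])
    np.savez(f'pics/{f}.npz',tp=s['tool_pos'],tr=s['tool_rot'],**{k:np.array(v) for k,v in d.items()})
    return d
def load(f): return dict(np.load(f'pics/{f}.npz'))
def px(d,u,v,z=None):
    f=210/np.tan(np.radians(float(d['vfov']))/2)
    if z is None: z=float(d['z_map'][int(v),int(u)])
    c=np.array([(u-d['cx'])/f*z,(v-d['cy'])/f*z,z])
    if 'mount' in d: return np.array(d['tr'])@((d['mount']@np.r_[c,1])[:3])+d['tp']
    return d['R'].T@(c-d['t'])
def proj(d,X):
    f=210/np.tan(np.radians(float(d['vfov']))/2)
    if 'mount' in d:
        p=np.array(d['tr']).T@(np.array(X)-d['tp']); c=(np.linalg.inv(d['mount'])@np.r_[p,1])[:3]
    else: c=d['R']@np.array(X)+d['t']
    return c[0]/c[2]*f+d['cx'],c[1]/c[2]*f+d['cy']
def crop(f,x0,y0,x1,y1,s,out):
    im=cv2.imread(f'pics/{f}.png')[y0:y1,x0:x1]; cv2.imwrite(f'pics/{out}.png',cv2.resize(im,None,fx=s,fy=s,interpolation=cv2.INTER_CUBIC))
E
python3 - <<'E'
from h import *
for n in('scene','side','wrist'): d=snap(n,n+'0'); print(n,d['vfov'],d.get('t'))
s=telemetry.observe();print(s['time_s'],s['tool_pos'],s['tool_rot'],s['opening'])
E
```

```text
scene 51.07030379169332 [-0.45728106 -0.13728084  1.52485652]
side 46.95277590365701 [-0.57292009  0.12222255  1.26345175]
wrist 65.91811878783614 None
0.15 [0.26107889 0.59459478 0.21790902] [[-9.15646663e-01  4.01983321e-01 -7.73361600e-04]
 [ 4.01984065e-01  9.15644838e-01 -1.82812747e-03]
 [-2.67521938e-05 -1.98479785e-03 -9.99998030e-01]] 0.08540473420673506
```

View pics/scene0.png

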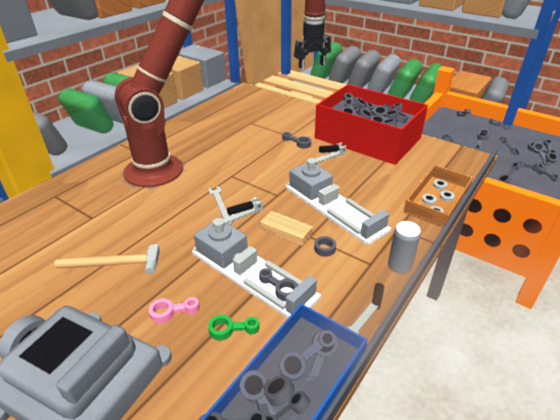

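View pics/side0.png

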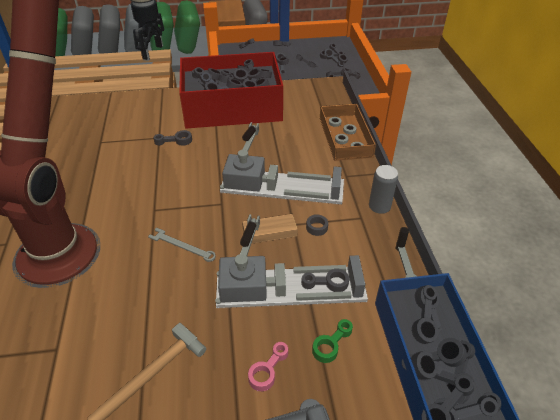

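View pics/wrist0.png

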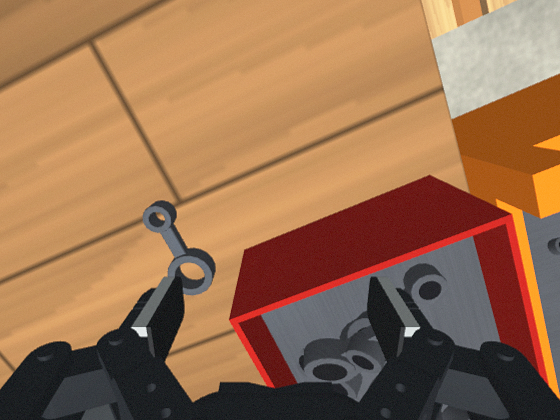

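The loaded clamp, with the dark rod in its bed, is at scene (255,265) / side (290,280). The empty one is at scene (340,205) / side (282,180). There are also green and pink rods, which are look-alikes. I'll enlarge both views to confirm.

Run:
```python
from h import *
crop('scene0',180,175,330,315,5,'c1'); crop('side0',205,205,375,310,4.6,'c2')
```

```text
(no output)
```

View pics/c1.png

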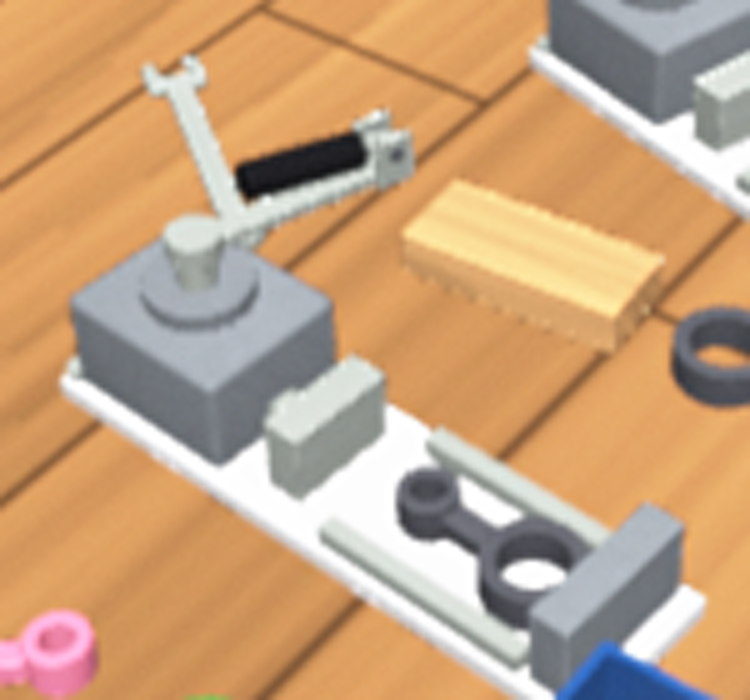

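View pics/c2.png

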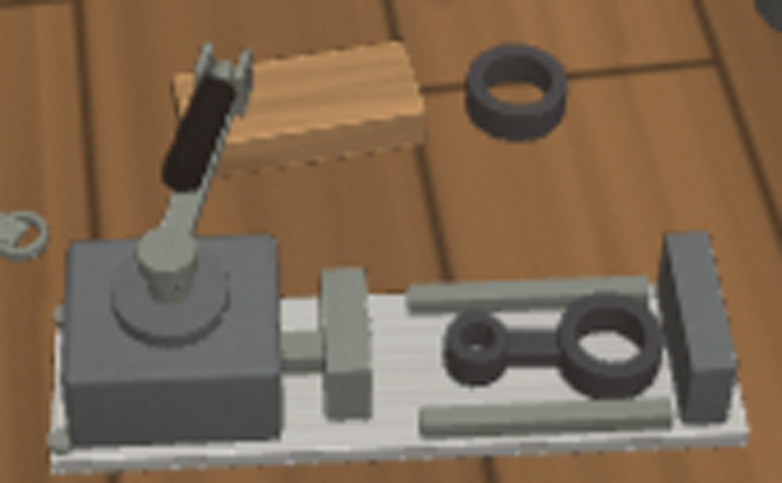

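Run:
```python
from h import *
from scipy.optimize import least_squares
a=load('scene0');b=load('side0')
S=lambda u,v:(180+u/5,175+v/5)
D=lambda u,v:(205+u/4.6,205+v/4.6)
pts={'hub':(S(192,232),D(166,252)),'forkpin':(S(392,145),D(228,72)),'gripfree':(S(243,180),D(182,175)),'endtopR':(S(680,510),D(712,235)),'endtopL':(S(535,605),D(733,365)),'hbackL':(S(72,305),D(66,380)),'hfrontR':(S(330,307),D(277,240)),'hfrontL':(S(212,388),D(280,377)),'ringbig':(S(535,560),D(608,345)),'ringsmall':(S(430,490),D(476,345))}
for k,(p,q) in pts.items():
    r=least_squares(lambda X:np.r_[np.array(proj(a,X))-p,np.array(proj(b,X))-q],[.6,0,.1])
    print(k,r.x.round(4),'res',r.fun.round(1),px(a,*p).round(3),px(b,*q).round(3))
```

```text
hub [ 0.475  -0.1806  0.1168] res [-0.2  0.5 -0.  -0.5] [ 0.472 -0.177  0.115] [ 0.475 -0.183  0.118]
forkpin [ 0.5174 -0.0678  0.1222] res [-0.1  0.2 -0.  -0.2] [ 0.525 -0.077  0.132] [ 0.517 -0.077  0.132]
gripfree [ 0.4865 -0.1511  0.1381] res [-0.1  0.1 -0.  -0.1] [ 0.484 -0.148  0.136] [ 0.487 -0.149  0.136]
endtopR [ 0.7604 -0.1664  0.0718] res [-0.7  1.3 -0.1 -1.5] [ 0.726 -0.102 -0.001] [ 0.784 -0.113 -0.001]
endtopL [ 0.7444 -0.2615  0.086 ] res [-0.4  0.8 -0.1 -0.9] [ 0.731 -0.241  0.061] [ 0.752 -0.245  0.06 ]
hbackL [ 0.4201 -0.2177  0.0687] res [ 0.2 -0.3  0.   0.3] [ 0.422 -0.22   0.07 ] [ 0.42  -0.22   0.073]
hfrontR [ 0.5338 -0.144   0.0712] res [ 0.  -0.1  0.   0.1] [ 0.532 -0.142  0.068] [ 0.539 -0.086  0.001]
hfrontL [ 0.5252 -0.2286  0.0711] res [-0.4  0.8 -0.1 -0.8] [ 0.525 -0.226  0.072] [ 0.525 -0.229  0.068]
ringbig [ 0.7011 -0.1994  0.0298] res [-0.6  1.1 -0.1 -1.3] [ 0.691 -0.182  0.011] [ 0.705 -0.189  0.01 ]
ringsmall [ 0.6322 -0.1918  0.0308] res [-0.5  0.9 -0.1 -1. ] [ 0.628 -0.185  0.026] [ 0.635 -0.184  0.016]
```

The enlarged crop confirms it. The loaded clamp's axis is about (0.475,-0.181), and its x axis points about -6° in world. The crank is at about 0.27 rad with the grip folded. I'll go to hover above the grip with the jaws square to the arm.

```bash
python3 -m jog '[{"xyz":[0.4,-0.4,0.4],"spin":-0.8,"jaw":1},{"xyz":[0.9,-1.2,0.8],"spin":-1.6,"jaw":1},{"xyz":[1.4,-1.9,1],"spin":-2.4,"jaw":1},{"xyz":[1.9,-2.6,1],"spin":-3.2,"jaw":1},{"xyz":[2.3,-3.3,1],"spin":-4,"jaw":1},{"xyz":[2.7,-4,1],"spin":-4.8,"jaw":1},{"xyz":[3.1,-4.7,1],"spin":-5.6,"jaw":1},{"xyz":[3.4,-5.5,1],"spin":-6.4,"jaw":1},{"xyz":[3.6,-6.2,1],"spin":-7.2,"jaw":1},{"xyz":[3.8,-6.9,1],"spin":-8,"jaw":1}]'
python3 -c "
from h import *
s=telemetry.observe();print(s['tool_pos'],s['tool_rot'],s['joint_pos'])"
```

```text
time_s: 1.15
tool_pos: [0.4515, 0.2483, 0.2686]
tool_rot: [[-0.035, 0.999, -0.0], [0.999, 0.035, -0.0], [-0.0, -0.0, -1.0]]
force: [0.9, 0.3, -0.6]
opening: 0.0858
[0.45153829 0.24829575 0.26863299] [[-3.47803266e-02  9.99394893e-01 -4.20096084e-04]
 [ 9.99394974e-01  3.47802707e-02 -1.39820525e-04]
 [-1.25124863e-04 -4.24704919e-04 -9.99999902e-01]] [-44.60364616  21.03664295  18.92890072  99.70538798  -7.68917877
  60.55058237 -21.06081085]
```

```bash
python3 -m jog '[{"xyz":[0.1,-0.9,0],"spin":-0.5,"jaw":1},{"xyz":[0.2,-1.8,0],"spin":-1,"jaw":1},{"xyz":[0.3,-2.7,0],"spin":-1.5,"jaw":1},{"xyz":[0.4,-3.6,0],"spin":-2,"jaw":1},{"xyz":[0.5,-4.5,0],"spin":-2.5,"jaw":1},{"xyz":[0.6,-5.4,0],"spin":-2.9,"jaw":1},{"xyz":[0.7,-6.3,0],"spin":-2.9,"jaw":1},{"xyz":[0.8,-7,0],"spin":-2.9,"jaw":1},{"xyz":[0.9,-7.5,0],"spin":-2.9,"jaw":1},{"xyz":[0.9,-7.5,0],"spin":-2.9,"jaw":1}]'
python3 -c "
from h import *
d=snap('wrist','w1'); snap('side','side1'); snap('scene','scene1');print(d['mount'].round(3))"
```

```text
time_s: 2.15
tool_pos: [0.4958, -0.1298, 0.2689]
tool_rot: [[0.364, 0.931, 0.0], [0.931, -0.364, -0.003], [-0.003, 0.001, -1.0]]
force: [0.2, 0.2, -0.1]
opening: 0.0856
[[-0.001 -0.946 -0.324  0.084]
 [ 1.    -0.    -0.001  0.   ]
 [ 0.001 -0.324  0.946 -0.155]
 [ 0.     0.     0.     1.   ]]
```

View pics/w1.png

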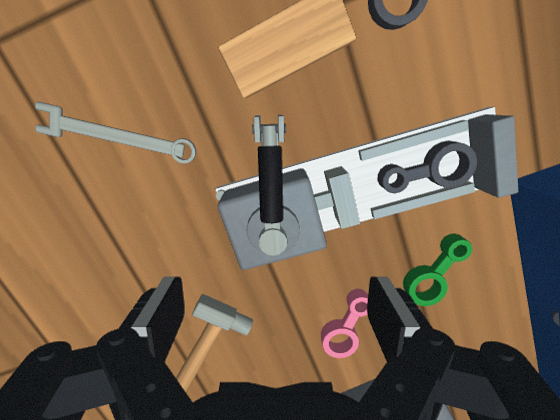

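View pics/side1.png

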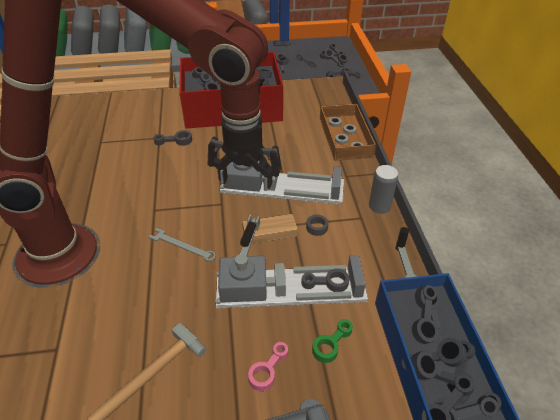

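Run:
```python
from h import *
d=load('w1')
for n,u,v in [('fork L',257,130),('fork R',281,130),('grip far',270,150),('mid',271,180),('near',271,212),('hub',273,238),('rod big',452,163),('rod small',393,179),('gL',261,180),('gR',281,180)]:
    print(n,px(d,u,v).round(4))
print('tcp ahead',proj(d,[.4958,-.1298,.13]), proj(d,[.475,-.181,.118]),proj(d,[.517,-.074,.137]))
crop('w1',200,90,360,280,3,'c3')
```

```text
fork L [ 0.5033 -0.0674  0.1358]
fork R [ 0.5227 -0.0749  0.1371]
grip far [ 0.5076 -0.0871  0.1385]
mid [ 0.4988 -0.1117  0.1413]
near [ 0.4883 -0.1384  0.1458]
hub [ 0.4761 -0.174   0.1184]
rod big [ 0.7093 -0.203   0.0131]
rod small [ 0.6345 -0.1966  0.0109]
gL [ 0.4901 -0.1092  0.1377]
gR [ 0.5068 -0.1161  0.1365]
tcp ahead (np.float64(275.2101498507545), np.float64(195.8155075019145)) (np.float64(274.52702927592605), np.float64(244.0191135622602)) (np.float64(274.512623081193), np.float64(131.4694611676697))
```

View pics/c3.png

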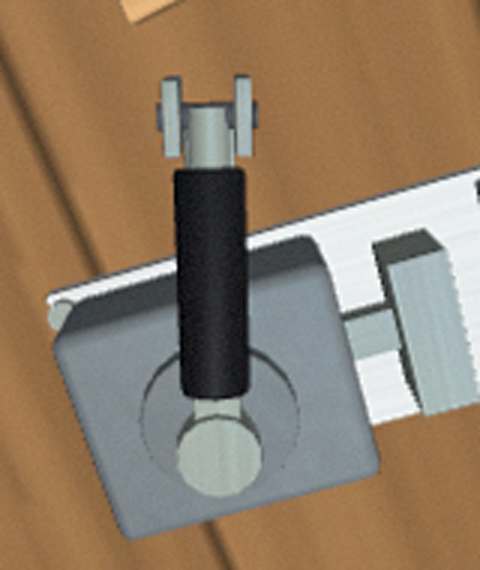

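The grip's top surface slopes up towards its free end, so grip ≈ 0.13 rad. The crank is at about 0.25 rad. Descend straddling the sleeve about 62 mm from the pin, then close gently.

```bash
python3 -m jog '[{"xyz":[-0.04,0,-0.6],"spin":0,"jaw":1},{"xyz":[-0.04,0,-1.2],"spin":0,"jaw":0.8},{"xyz":[-0.04,0,-1.7],"spin":0,"jaw":0.7},{"xyz":[-0.04,0,-2.2],"spin":0,"jaw":0.7},{"xyz":[-0.04,0,-2.6],"spin":0,"jaw":0.7},{"xyz":[-0.04,0,-2.9],"spin":0,"jaw":0.7},{"xyz":[-0.04,0,-2.9],"spin":0,"jaw":0.7}]' 20
python3 -c "
from h import *
d=snap('wrist','w2');crop('w2',100,60,500,400,2,'c4')"
```

```text
time_s: 3.0
tool_pos: [0.493, -0.1222, 0.1219]
tool_rot: [[0.354, 0.935, -0.005], [0.935, -0.354, 0.002], [0.0, -0.005, -1.0]]
force: [0.6, 0.5, 0.1]
opening: 0.0598
```

View pics/c4.png

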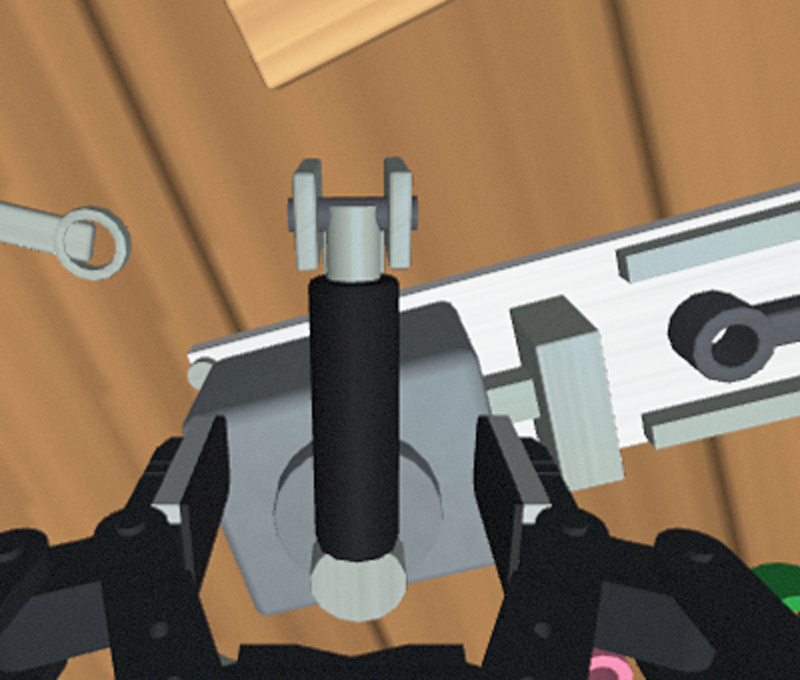

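The sleeve (crop x≈356) is centred between the pads (228 to 480). Close on it.

```bash
python3 -m jog '[{"xyz":[0,0,0],"spin":0,"jaw":0},{"xyz":[0,0,0],"spin":0,"jaw":0},{"xyz":[0,0,0],"spin":0,"jaw":0},{"xyz":[0,0,0],"spin":0,"jaw":0},{"xyz":[0,0,0],"spin":0,"jaw":0},{"xyz":[0,0,0],"spin":0,"jaw":0}]' 25
python3 -c "
from h import *
d=snap('wrist','w3');crop('w3',100,60,500,400,2,'c5')
d=load('w3')
for n,u,v in [('pin',278,165)]: print(px(d,u,v))
for P in ([.515,-.0716,.126],[.4755,-.1795,.118]): print(proj(d,P))
"
```

```text
time_s: 3.65
tool_pos: [0.4939, -0.1246, 0.1239]
tool_rot: [[0.357, 0.934, -0.001], [0.934, -0.357, 0.001], [0.0, -0.001, -1.0]]
force: [-1.9, 0.6, 1.9]
opening: 0.0174
[ 0.51546998 -0.07170217  0.13293965]
(np.float64(276.9013913965232), np.float64(162.45131764258068))
(np.float64(279.2853617651211), np.float64(346.96385760308226))
```

View pics/c5.png

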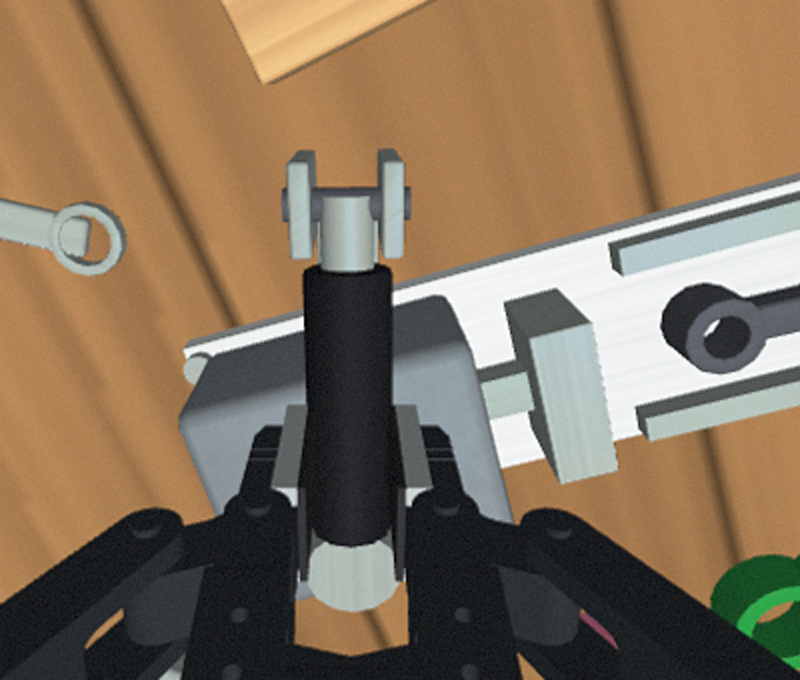

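```bash
python3 -m jog '[{"xyz":[0.01,0.04,0.15],"spin":0,"jaw":0},{"xyz":[0.03,0.08,0.3],"spin":0,"jaw":0},{"xyz":[0.055,0.15,0.45],"spin":0,"jaw":0},{"xyz":[0.09,0.24,0.59],"spin":0,"jaw":0},{"xyz":[0.09,0.24,0.59],"spin":0,"jaw":0}]' 25
python3 -c "
from h import *
print(telemetry.observe()['opening']);d=snap('wrist','w4');crop('w4',100,60,500,400,2,'c6')
"
```

```text
time_s: 4.2
tool_pos: [0.5003, -0.1121, 0.1546]
tool_rot: [[0.355, 0.935, 0.003], [0.935, -0.355, -0.0], [0.001, 0.003, -1.0]]
force: [0.4, -0.0, 0.1]
opening: -0.0003
-0.0002602786248207269
```

View pics/c6.png

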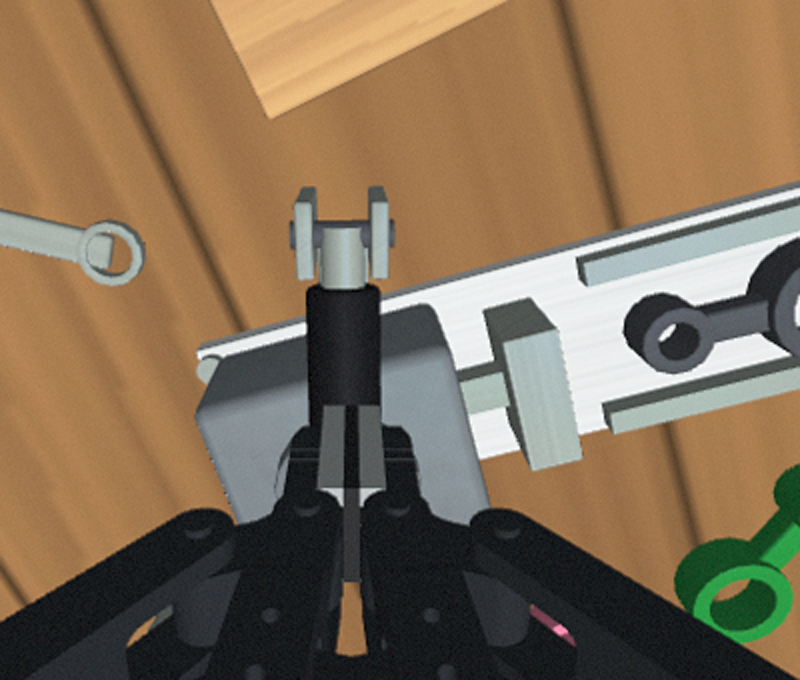

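The sleeve slipped out and the jaws shut above it. I'll measure the real fingertip height against the sleeve from depth.

Run:
```python
from h import *
C=lambda u,v:(100+u/2,60+v/2)
for f,P in (('w2',[('tipL',215,425),('padLlow',180,500),('tipR',492,425),('padRlow',530,500),('sleeve far',356,300),('sl mid',356,400),('sl near',356,530)]),('w3',[('tipL',295,412),('tipLlow',285,480),('tipR',408,412),('padRlow',418,480),('sl far',349,290),('sl mid',349,400),('sl near',349,520)]),('w4',[('sl far',343,300),('sl mid',343,390),('tip',333,412),('padlow',330,480)])):
    d=load(f);print(f,d['tp'])
    for n,u,v in P: print(' ',n,px(d,*C(u,v)).round(4))
```

```text
w2 [ 0.4929518  -0.12216819  0.121921  ]
  tipL [ 0.4689 -0.1002  0.1488]
  padLlow [ 0.468  -0.1001  0.1762]
  tipR [ 0.5269 -0.1221  0.1486]
  padRlow [ 0.5282 -0.1228  0.1759]
  sleeve far [ 0.5077 -0.0867  0.1394]
  sl mid [ 0.4993 -0.1091  0.1413]
  sl near [ 0.488  -0.139   0.1469]
w3 [ 0.49394741 -0.12464858  0.12389834]
  tipL [ 0.4859 -0.1092  0.1437]
  tipLlow [ 0.4865 -0.1088  0.1721]
  tipR [ 0.5107 -0.1182  0.1446]
  padRlow [ 0.5103 -0.1184  0.1713]
  sl far [ 0.508  -0.0869  0.1397]
  sl mid [ 0.4983 -0.112   0.1411]
  sl near [ 0.4872 -0.1411  0.1448]
w4 [ 0.50033237 -0.1120577   0.15461964]
  sl far [ 0.5081 -0.0857  0.1389]
  sl mid [ 0.4989 -0.1097  0.143 ]
  tip [ 0.5007 -0.0994  0.1752]
  padlow [ 0.5005 -0.0999  0.2017]
```

Run:
```python
from h import *
print(env.nose_length)
d=load('w4'); R=d['tr']
for dz in (-.04,-.03,-.02,-.01,0,.011):
    for x in (0,.011): print(dz,x,np.array(proj(d,d['tp']+R@np.array([x,0,dz]))).round(0), end=' ')
    print()
print(d['z_map'][266,266])
```

```text
0.011
-0.04 0 [275. 314.] -0.04 0.011 [275. 291.] 
-0.03 0 [275. 300.] -0.03 0.011 [275. 278.] 
-0.02 0 [275. 288.] -0.02 0.011 [275. 267.] 
-0.01 0 [275. 277.] -0.01 0.011 [275. 258.] 
0 0 [275. 268.] 0 0.011 [275. 249.] 
0.011 0 [275. 258.] 0.011 0.011 [275. 240.] 
0.15076151
```

Image depth puts the pad ends about 20 mm above the reported TCP, not 11 mm below it. That also explains the 17 mm grip, which was a chord on the sleeve's top. I'll reopen and go deeper, to a depth that is still clear of the housing even if the data sheet is right.

```bash
python3 -m jog '[{"xyz":[0,0,0.3],"spin":0,"jaw":0.7},{"xyz":[-0.1,-0.3,0.3],"spin":0,"jaw":0.7},{"xyz":[-0.1,-0.3,0.3],"spin":0,"jaw":0.7},{"xyz":[-0.1,-0.3,0.3],"spin":0,"jaw":0.7},{"xyz":[-0.1,-0.3,0],"spin":0,"jaw":0.7},{"xyz":[-0.1,-0.3,-0.4],"spin":0,"jaw":0.7},{"xyz":[-0.1,-0.3,-0.8],"spin":0,"jaw":0.7},{"xyz":[-0.1,-0.3,-1.1],"spin":0,"jaw":0.7},{"xyz":[-0.1,-0.3,-1.1],"spin":0,"jaw":0.7},{"xyz":[-0.1,-0.3,-1.1],"spin":0,"jaw":0.7}]' 25
python3 - <<'E'
from h import *
d=snap('wrist','w5');crop('w5',100,60,500,400,2,'c7');snap('side','side2')
crop('side2',180,150,340,300,5,'c8')
E
```

```text
time_s: 5.25
tool_pos: [0.4939, -0.1274, 0.0982]
tool_rot: [[0.356, 0.934, -0.001], [0.934, -0.356, 0.0], [0.0, -0.001, -1.0]]
force: [0.1, 0.2, 0.9]
opening: 0.0597
```

View pics/c7.png

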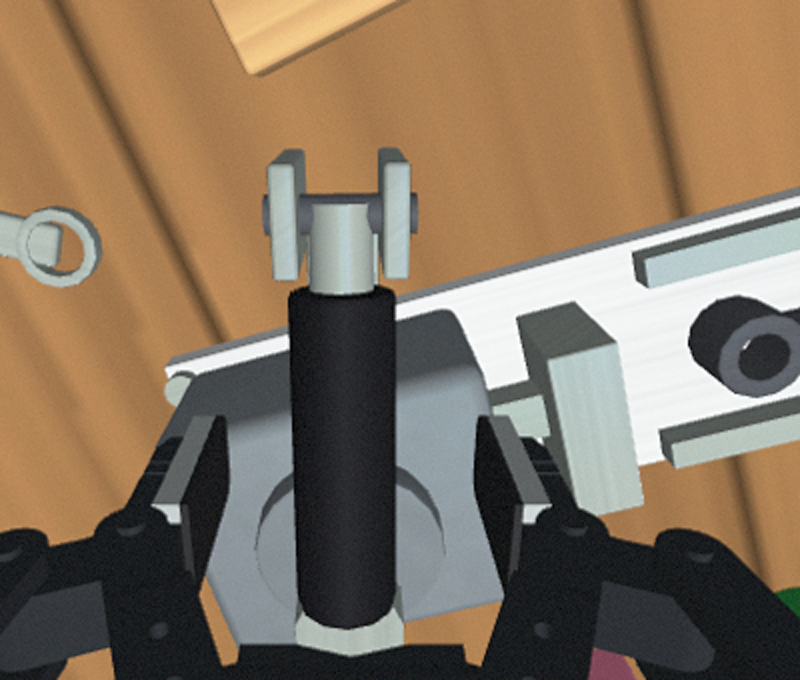

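View pics/c8.png

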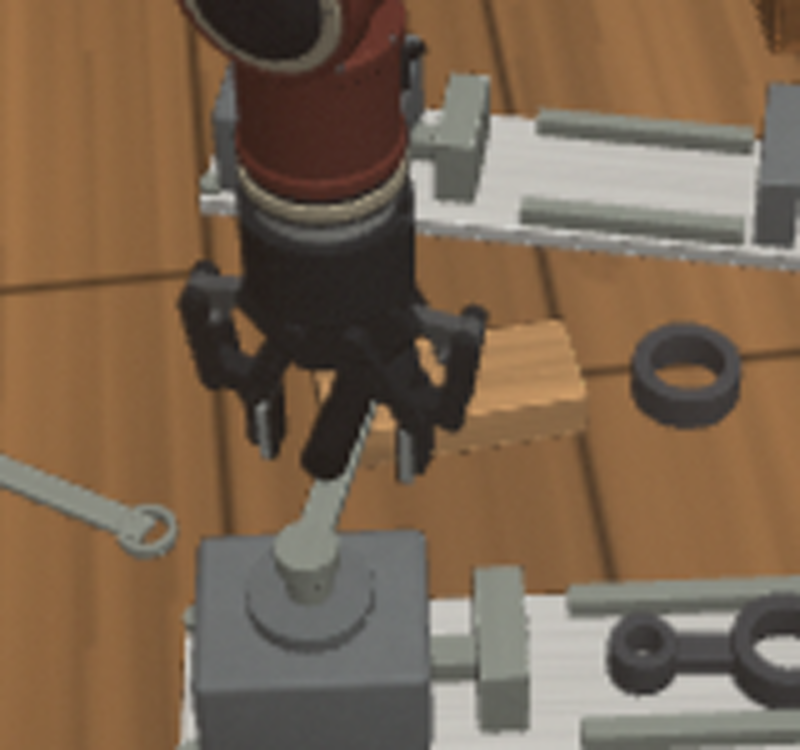

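The pads now straddle the sleeve at side-crop (265,455) and (408,478). Close and check the opening.

```bash
python3 - <<'E'
from h import *
d=load('side2')
for u,v in ((265,450),(408,474),(325,470)): print(px(d,180+u/5,150+v/5))
E
python3 -m jog '[{"xyz":[0.02,0,0],"spin":0,"jaw":0},{"xyz":[0.02,0,0],"spin":0,"jaw":0},{"xyz":[0.02,0,0],"spin":0,"jaw":0},{"xyz":[0.02,0,0],"spin":0,"jaw":0},{"xyz":[0.02,0,0],"spin":0,"jaw":0},{"xyz":[0.02,0,0],"spin":0,"jaw":0},{"xyz":[0.02,0,0],"spin":0,"jaw":0},{"xyz":[0.02,0,0],"spin":0,"jaw":0}]' 25
```

```text
[ 0.46090234 -0.12595855  0.12399636]
[ 0.52542053 -0.15085598  0.12544095]
[ 0.4873271  -0.15097447  0.13413371]
time_s: 6.15
tool_pos: [0.4941, -0.1275, 0.0982]
tool_rot: [[0.357, 0.934, -0.002], [0.934, -0.357, 0.001], [0.0, -0.002, -1.0]]
force: [-3.8, 2.3, 3.0]
opening: 0.0214
```

The opening is 21.4 mm, so the whole diameter is gripped. Swing it up along the arc.

```bash
python3 -m jog '[{"xyz":[0.01,0.03,0.16],"spin":0,"jaw":0},{"xyz":[0.03,0.08,0.31],"spin":0,"jaw":0},{"xyz":[0.06,0.16,0.47],"spin":0,"jaw":0},{"xyz":[0.09,0.26,0.62],"spin":0,"jaw":0},{"xyz":[0.09,0.26,0.62],"spin":0,"jaw":0}]' 30
python3 - <<'E'
from h import *
d=snap('wrist','w6');crop('w6',100,60,500,400,2,'c9')
E
```

```text
time_s: 6.65
tool_pos: [0.4995, -0.1147, 0.1304]
tool_rot: [[0.356, 0.935, 0.001], [0.935, -0.356, -0.0], [-0.0, 0.001, -1.0]]
force: [-4.0, -1.2, 0.3]
opening: 0.0209
```

View pics/c9.png

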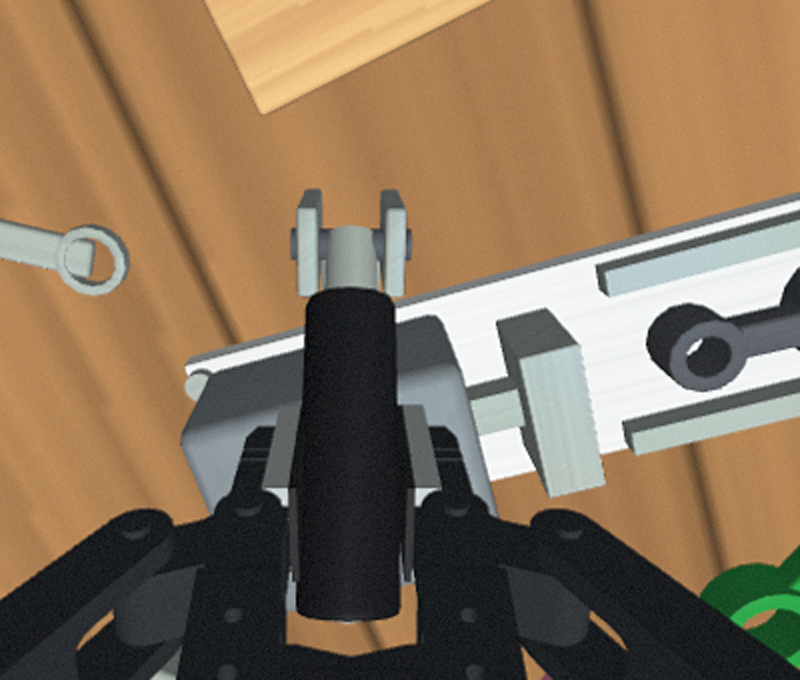

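The grip is swinging with the pads. Carry on to upright.

```bash
python3 -m jog '[{"xyz":[0.05,0.11,0.13],"spin":0,"jaw":0},{"xyz":[0.1,0.25,0.23],"spin":0,"jaw":0},{"xyz":[0.13,0.35,0.29],"spin":0,"jaw":0},{"xyz":[0.17,0.45,0.34],"spin":0,"jaw":0},{"xyz":[0.21,0.56,0.38],"spin":0,"jaw":0},{"xyz":[0.25,0.66,0.41],"spin":0,"jaw":0},{"xyz":[0.29,0.76,0.42],"spin":0,"jaw":0},{"xyz":[0.32,0.85,0.42],"spin":0,"jaw":0},{"xyz":[0.32,0.85,0.42],"spin":0,"jaw":0}]' 30
python3 - <<'E'
from h import *
d=snap('wrist','w7');snap('side','side3');snap('scene','scene3')
a=cv2.imread('pics/side3.png')[120:300,160:360];b=cv2.imread('pics/scene3.png')[100:280,150:350]
cv2.imwrite('pics/c10.png',cv2.resize(np.hstack([a,b]),None,fx=2,fy=2,interpolation=cv2.INTER_CUBIC))
E
```

```text
time_s: 7.6
tool_pos: [0.5158, -0.0746, 0.1516]
tool_rot: [[0.358, 0.934, 0.001], [0.934, -0.358, -0.004], [-0.003, 0.003, -1.0]]
force: [-4.1, -4.3, 0.6]
opening: 0.0212
```

View pics/c10.png

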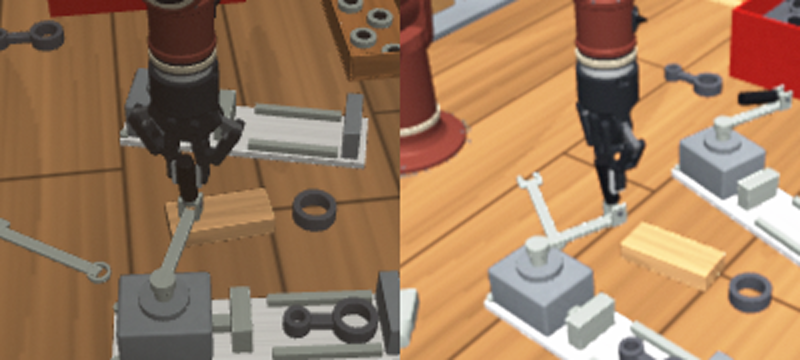

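View pics/w7.png

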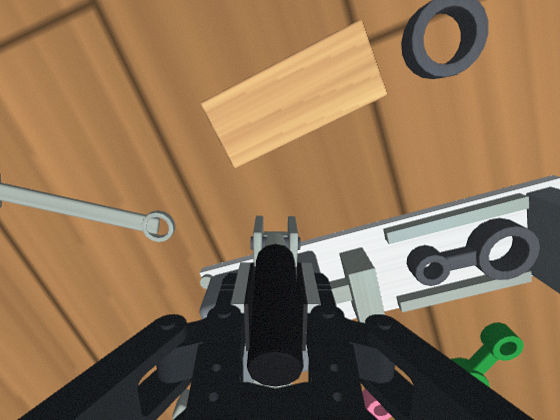

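```bash
python3 - <<'E'
from h import *
d=load('w7')
for n,u,v in (('topend',275,371),('topfront',275,352),('low',275,262),('forkL',261,222),('forkR',293,222)): print(n,px(d,u,v).round(4))
for th in (1.2,1.3,1.4,1.5,1.57):
    c,s=np.cos(th),np.sin(th);u=np.array([.345,.938,0]);P=np.array([.515,-.0716,.126])+.085*(-c*u+[0,0,s])
    print(th,np.array(proj(d,P)).round(0))
E
crop() { :; }; python3 -c "
from h import *
crop('w7',220,200,340,400,3,'c11')"
```

```text
topend [ 0.5109 -0.0866  0.2092]
topfront [ 0.5148 -0.0763  0.2114]
low [ 0.5183 -0.0673  0.16  ]
forkL [ 0.5127 -0.0581  0.1204]
forkR [ 0.531  -0.0656  0.1191]
1.2 [272. 393.]
1.3 [272. 383.]
1.4 [272. 370.]
1.5 [271. 354.]
1.57 [271. 341.]
```

View pics/c11.png

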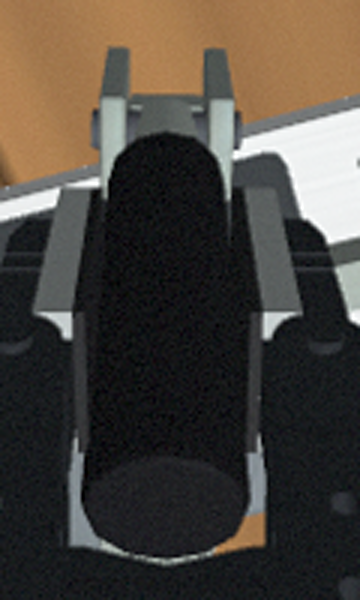

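The top-end ellipse is at (275,369) and the front face leans about 0.19 rad, so the grip is at about 1.39 rad. Push about 12 mm further outward.

```bash
python3 -m jog '[{"xyz":[0.04,0.12,0],"spin":0,"jaw":0},{"xyz":[0.08,0.22,0],"spin":0,"jaw":0},{"xyz":[0.08,0.23,0],"spin":0,"jaw":0},{"xyz":[0.08,0.23,0],"spin":0,"jaw":0}]' 30
python3 - <<'E'
from h import *
d=snap('wrist','w8');crop('w8',220,200,340,400,3,'c12')
E
```

```text
time_s: 8.15
tool_pos: [0.5202, -0.0631, 0.1513]
tool_rot: [[0.358, 0.934, 0.002], [0.934, -0.358, -0.004], [-0.002, 0.003, -1.0]]
force: [-2.7, -4.8, -2.0]
opening: 0.0213
```

View pics/c12.png

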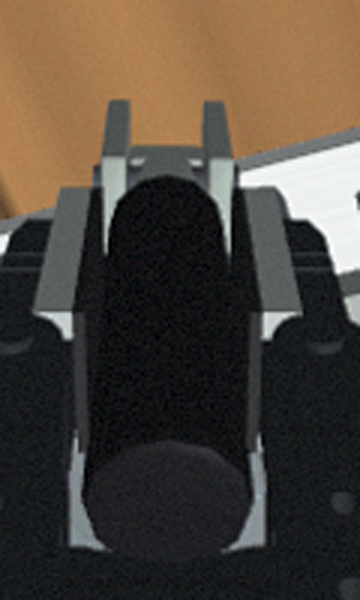

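Run:
```python
from h import *
d=load('w8')
for n,u,v in (('topend',275,366),('topfront',275,349),('f2',275,320),('low',275,275),('forkL',261,238),('forkR',291,238)): print(n,px(d,u,v).round(4))
for th in (1.3,1.4,1.5,1.57,1.6):
    c,s=np.cos(th),np.sin(th);u=np.array([.345,.938,0]);P=np.array([.5155,-.0716,.126])+.085*(-c*u+[0,0,s])
    print(th,np.array(proj(d,P)).round(0))
```

```text
topend [ 0.5167 -0.0712  0.2108]
topfront [ 0.5197 -0.0635  0.2113]
f2 [ 0.5202 -0.0622  0.1966]
low [ 0.5205 -0.0615  0.1621]
forkL [ 0.5125 -0.0579  0.1165]
forkR [ 0.5302 -0.0653  0.1152]
1.3 [273. 406.]
1.4 [273. 395.]
1.5 [273. 380.]
1.57 [272. 368.]
1.6 [272. 363.]
```

The grip is now about 1.57 rad, upright. Work out the winding arc, spinning the tool with the arm.

Run:
```python
from h import *
s=telemetry.observe();print(s['joint_pos'],s['force'])
A=np.array([.4755,-.1798]);t=s['tool_pos'][:2]-A
for k in range(5,80,5):
    a=np.radians(-k);R=np.array([[np.cos(a),-np.sin(a)],[np.sin(a),np.cos(a)]]);print(k,round(k/8,2),((R@t-t)/.05).round(2))
```

```text
[-13.48178897  30.86599108  26.97176321 107.91688325 -18.81359497
  45.43795291   2.53363647] [-2.35908648 -5.33194413 -1.68987259]
5 0.62 [ 0.2  -0.09]
10 1.25 [ 0.39 -0.19]
15 1.88 [ 0.57 -0.31]
20 2.5 [ 0.74 -0.45]
25 3.12 [ 0.9 -0.6]
30 3.75 [ 1.05 -0.76]
35 4.38 [ 1.18 -0.93]
40 5.0 [ 1.29 -1.12]
45 5.62 [ 1.39 -1.32]
50 6.25 [ 1.47 -1.52]
55 6.88 [ 1.53 -1.73]
60 7.5 [ 1.57 -1.94]
65 8.12 [ 1.6  -2.16]
70 8.75 [ 1.6  -2.37]
75 9.38 [ 1.59 -2.59]
```

```bash
python3 -m jog '[{"xyz":[0.2,-0.09,0],"spin":-0.62,"jaw":0},{"xyz":[0.39,-0.19,0],"spin":-1.25,"jaw":0},{"xyz":[0.57,-0.31,0],"spin":-1.88,"jaw":0},{"xyz":[0.74,-0.45,0],"spin":-2.5,"jaw":0},{"xyz":[0.9,-0.6,0],"spin":-3.12,"jaw":0},{"xyz":[1.05,-0.76,0],"spin":-3.75,"jaw":0},{"xyz":[1.18,-0.93,0],"spin":-4.38,"jaw":0},{"xyz":[1.29,-1.12,0],"spin":-5,"jaw":0},{"xyz":[1.29,-1.12,0],"spin":-5,"jaw":0}]' 30
python3 - <<'E'
from h import *
d=snap('wrist','w9')
E
```

```text
time_s: 9.1
tool_pos: [0.5837, -0.1194, 0.1513]
tool_rot: [[0.875, 0.484, -0.001], [0.484, -0.875, -0.003], [-0.002, 0.003, -1.0]]
force: [-5.0, -3.0, 0.3]
opening: 0.021
```

View pics/w9.png

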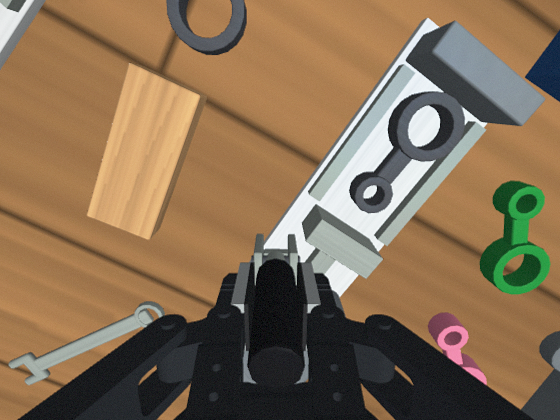

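The crank follows, and the grip is still upright (top at (276,366)). Wind on the rest of the way.

```bash
python3 -m jog '[{"xyz":[0.1,-0.2,0],"spin":-0.62,"jaw":0},{"xyz":[0.18,-0.4,0],"spin":-1.25,"jaw":0},{"xyz":[0.24,-0.61,0],"spin":-1.88,"jaw":0},{"xyz":[0.28,-0.82,0],"spin":-2.5,"jaw":0},{"xyz":[0.31,-1.04,0],"spin":-3.12,"jaw":0},{"xyz":[0.31,-1.25,0],"spin":-3.75,"jaw":0},{"xyz":[0.3,-1.47,0],"spin":-4.38,"jaw":0},{"xyz":[0.3,-1.52,0],"spin":-4.5,"jaw":0},{"xyz":[0.3,-1.52,0],"spin":-4.5,"jaw":0}]' 30
python3 - <<'E'
from h import *
d=snap('wrist','w10')
for n,u,v in (('topend',275,366),('topfront',275,349),('f2',275,320),('low',275,275)): print(n,px(load('w10'),u,v).round(4))
E
```

```text
time_s: 10.05
tool_pos: [0.5985, -0.1919, 0.1513]
tool_rot: [[0.993, -0.119, -0.001], [-0.119, -0.993, 0.002], [-0.002, -0.002, -1.0]]
force: [-5.7, 0.9, 2.6]
opening: 0.0209
topend [ 0.5899 -0.1901  0.2114]
topfront [ 0.5976 -0.1911  0.2114]
f2 [ 0.5991 -0.1912  0.1969]
low [ 0.5991 -0.1911  0.161 ]
```

View pics/w10.png

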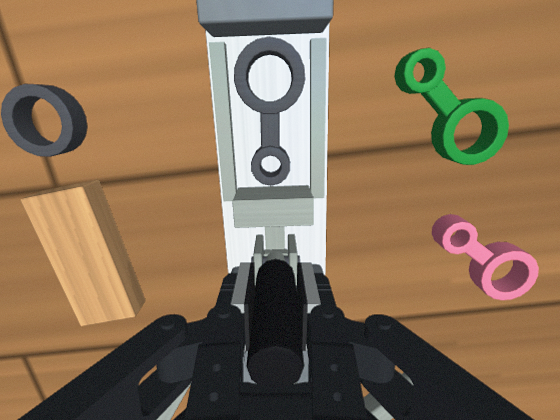

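The arm is in line with the clamp (fork at (276,245), rod at (268,110)) and the grip is upright. Let go and rise straight up.

```bash
python3 -m jog '[{"xyz":[0,0,0],"spin":0,"jaw":0.4},{"xyz":[0,0,0],"spin":0,"jaw":0.7},{"xyz":[0,0,0],"spin":0,"jaw":0.9},{"xyz":[0,0,0],"spin":0,"jaw":0.9},{"xyz":[0,0,0],"spin":0,"jaw":0.9},{"xyz":[0,0,0.3],"spin":0,"jaw":0.9},{"xyz":[0,0,0.8],"spin":0,"jaw":0.9},{"xyz":[0,0,1.4],"spin":0,"jaw":0.9},{"xyz":[0,0,2],"spin":0,"jaw":0.9},{"xyz":[0,0,2.4],"spin":0,"jaw":0.9}]' 30
python3 -m jog '[{"xyz":[-0.4,0.6,0.2],"spin":0,"jaw":0.9},{"xyz":[-1,1.2,0.2],"spin":0,"jaw":0.9},{"xyz":[-1.4,1.8,0.2],"spin":0,"jaw":0.9},{"xyz":[-1.4,2,0.2],"spin":0,"jaw":0.9},{"xyz":[-1.4,2,0.2],"spin":0,"jaw":0.9}]'
python3 - <<'E'
from h import *
for n in('wrist','side','scene'): snap(n,n+'9')
a=cv2.imread('pics/side9.png')[100:310,190:390];b=cv2.imread('pics/scene9.png')[110:320,180:380]
cv2.imwrite('pics/c13.png',cv2.resize(np.hstack([a,b]),None,fx=2,fy=2,interpolation=cv2.INTER_CUBIC))
E
```

```text
time_s: 11.1
tool_pos: [0.5994, -0.1939, 0.2741]
tool_rot: [[0.993, -0.121, 0.004], [-0.121, -0.993, -0.002], [0.004, 0.002, -1.0]]
force: [0.4, -0.5, -0.2]
opening: 0.0772
time_s: 11.6
tool_pos: [0.5296, -0.091, 0.2812]
tool_rot: [[0.993, -0.117, 0.002], [-0.117, -0.993, 0.001], [0.002, -0.001, -1.0]]
force: [-0.1, -0.8, 0.1]
opening: 0.077
```

View pics/c13.png

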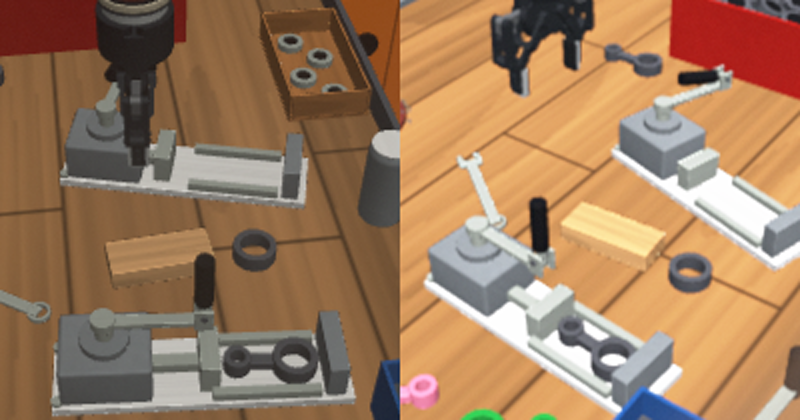

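View pics/wrist9.png

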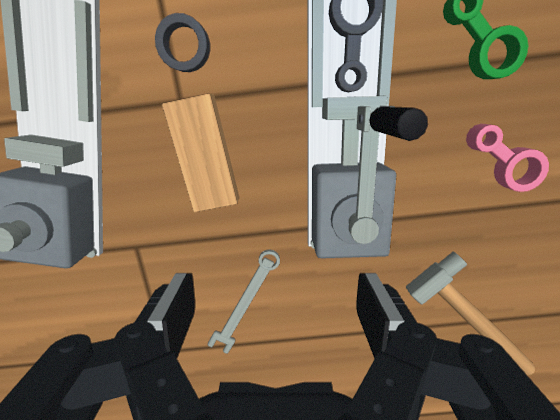

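The grip stands upright (side-crop (204,255–335)), the arm points at the rod, and the spare clamp's grip is still folded. One numeric check before handing in.

Run:
```python
from h import *
d=load('wrist9');s=load('side9');c=load('scene9');c0=load('scene0')
print('hub',px(d,363,231),'top',px(d,412,124),'low',px(d,378,118))
for n,v in(('side top',(190+204/2,100+262/2)),('side low',(190+204/2,100+300/2))): print(n,px(s,*v))
for n,v in(('scene top',(180+139/2,110+205/2)),('scene low',(180+140/2,110+245/2))): print(n,px(c,*v))
a=c['image'][130:175,300:360].astype(int);b=c0['image'][130:175,300:360].astype(int);print('spare grip img diff',np.abs(a-b).mean())
print(telemetry.observe()['time_s'],telemetry.observe()['force'])
env.sign_off()
```

```text
hub [ 0.47347146 -0.17704497  0.11766495] top [ 0.58819226 -0.18943246  0.21148412] low [ 0.59124435 -0.17991795  0.16731956]
side top [ 0.58765556 -0.19504656  0.21075513]
side low [ 0.58792712 -0.20122495  0.1556988 ]
scene top [ 0.5926288  -0.19312954  0.20908372]
scene low [ 0.59587922 -0.19928561  0.15466322]
spare grip img diff 3.4960493827160493
11.75 [-1.39115116 -0.33517467  0.18765242]
the job is handed in; nothing more can be done
```

I swung the loaded clamp's grip upright and wound its crank clockwise about 75° until the arm pointed along the clamp at the forging. Then I let go and backed clear, and I handed the job in at about 11.8 s. No verdict came back, so the result rests on my own measurements.

**Last checks:**
- **Grip:** it stands upright, with its top at about z 0.211 m above the fork, matching the 211 mm given for upright.
- **Crank:** the line from hub to grip points about -6° in world, the same as the clamp's axis. That puts the crank at about 1.56 rad.
- **Forging:** it is still flat in its bed in the pictures; I did not measure its final position.
- **Empty clamp:** its grip is still folded in the same place, with only a slight difference between the before and after pictures.
- **Robot:** it was clear of everything at hand-in, with a measured force of about 1.4 N.

**What disagreed:**
- **First grasp:** it slipped off the top of the sleeve. In the camera depth the pad ends sat about 20 mm above the reported tool point, while the data sheet puts the fingertips 11 mm ahead of it. I went 26 mm lower, after which the grip was firm at 21 mm opening.
- **First swing:** it stopped at about 1.39 rad. A further 12 mm push outward brought the grip to about 1.57 rad before winding.

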